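Grade masking caps from bushes on the rocking sieve

TASK

Two aluminium rocking trays stand on the finishing bench; use the one with the slotted floor. By its red bar, first tilt it towards its slotted end so that both small brass bushes drop through into the blue bin below while both orange caps stay on the tray, then tilt it the other way so that the caps slide off the open end into the other blue bin. Leave the tray level and let go of it; the plain-floored tray next to it is not to be tilted.

Things in the scene. Friction and masses are not known exactly. Their poses are not given: they have to be found in the camera images.
- sieve_stand: fixed stand of the slotted rocking tray: dark base plate 410 x 170 mm, two grey posts, two blue bins (rims 58 mm above the bench). Origin: on the bench straight below the tray's pivot; z up, +x along the tray to its slotted end, y along the pivot, which is 155 mm above the bench. It is turned in yaw by up to 17 degrees from the robot's x
- sieve_bar (a point): middle of the red handle bar of the slotted tray: round, 14 mm thick, along the stand's y, 116 mm clear between its two arms, fixed to the tray 115 mm above the pivot (270 mm above the bench when level). It swings in an arc about the pivot; pinched from above with the fingers closing along the stand's x, it can turn between them
- sieve_floor (a point): point on the slotted tray's floor below the pivot (143 mm above the bench when level). From the open end, 135 mm towards -x, to here the floor is solid; towards +x come four slots 17 mm long across the 112 mm inner width, with 11 mm bars between, to an end wall 118 mm away. Side walls 40 mm high. Slippery: parts begin to slide at 11 to 18 degrees of tilt
- bush_bin (a point): middle of the floor of the blue bin below the slots, where the bushes belong: 192 mm (x) by 128 mm inside, 46 mm deep
- cap_bin (a point): middle of the floor of the blue bin below the open end, where the caps belong: 177 mm (x) by 128 mm inside, 46 mm deep, with a raised outer wall 110 mm above the bench
- sieve (a joint): tilt of the slotted tray about its pivot, rad: 0 level (at the start), positive = slotted end (+x) down, bar moved towards +x; stops at -0.48 and +0.48. It stays where it is left by friction (about 0.35 N m, some 3 N at the bar)
- bush_a: small brass bush, an upright cylinder 10 mm in diameter and 11 mm tall, 10 g, lying at the start on the solid half of the sieve tray; it fits through the slots. Origin: centre of its underside
- bush_b: small brass bush, an upright cylinder 10 mm in diameter and 11 mm tall, 10 g, lying at the start on the solid half of the sieve tray; it fits through the slots. Origin: centre of its underside
- cap_a: large orange plastic masking cap, an upright cylinder 50 mm in diameter and 16 mm tall, about 50 g, lying at the start on the solid half of the sieve tray; too big for the slots. Origin: centre of its underside
- cap_b: large orange plastic masking cap, an upright cylinder 50 mm in diameter and 16 mm tall, about 50 g, lying at the start on the solid half of the sieve tray; too big for the slots. Origin: centre of its underside
- pan (a joint): tilt, rad, of the other rocking tray: same size, stand, bins and red bar, but its floor is plain, without slots, and two orange caps lie on it. It stands beside the slotted one, on the left or on the right. Leave it level (0)
Things that resemble listed ones, but are neither listed nor needed, are in the scene too. What is shaped like the cap_a but green or purple is not meant. What is shaped like the cap_b but green or white is not meant.

How it is judged:
By the outcome, as a careful person would: the job done as asked, in the order asked, and still so for the second after the job is handed in, with the robot touching nothing.
It also fails if it takes over 42 s, if anything falls off the work surface, if the arm or the gripper's body presses on something with over 40 N, if the wrist force passes 120 N, or if a joint passes its speed limit or range.

ROBOT

A 6-joint arm with a two-finger parallel gripper is mounted at the origin on the work surface. World frame = base frame: x ahead of the robot, y to its left, z up, the work surface at z = 0. Lengths are in m, angles in rad, forces in N, time in s.
With the tool pointing down it reaches from about 0.4 to 0.825 m from the base axis. Payload 7 kg.
Tool frame: the origin (TCP) lies at the centre of the arm's flange, where the gripper is bolted on; the fingertips stand 178 mm ahead of it and the grasp point (between the pads) lies ahead of it (tcp_to_grasp is the z of the grasp point in the tool frame, in m); z points along the fingers, x is the direction in which the jaws open and shut, and the axes are right-handed (so a half turn about z gives the same grasp; the last joint's range is limited). The gripper opens to 88 mm and grips with 3 to 60 N. Pads are 19 mm wide; open, the fingers measure 130 mm over their backs; the gripper's body (78 mm by 193 mm) begins 47 mm behind the grasp point.
Start: joints at [-0.854, 0.359, 0.012, 0, -1.224, -0.288], TCP at [0.281, -0.614, 0.405] pointing down, gripper open.
Joint ranges: [-3.07, 3.07], [-1.43, 2.12], [-1.02, 1.25], [-3.03, 1.67], [-3.05, -0], [-3.03, 3.03]. Speed limits (rad/s): [2.39, 2.39, 3.01, 3.14, 3.14, 3.14].

INTERFACE

Orientations are given as [roll, pitch, yaw] about the fixed x, y, z axes, in that order (R = Rz(yaw) Ry(pitch) Rx(roll)).
In Python, from station import get_state, grab_frame, job_done, tcp_to_grasp gives the robot as it stands.
- The arm moves only by the tool drive_tool, never from a script. Its argument "moves" is a list of rows, each a list of 7 numbers: the shift along the tool's x, y, z in mm, then the turn, a rotation vector about the tool's x, y, z in degrees, then the closure, from -1 (fully open) to 1 (shut), so that 0 is half open. In form: [[dx, dy, dz, ax, ay, az, claw], ...]. A call has 1 to 12 rows; each row is the pose to reach, as a shift and turn from the pose commanded when the call began, along the tool's axes at that moment; what a row does not reach only later rows make up. A row lasts 1/8 s, in which the tool goes at most 62.5 mm and 10.7 degrees, less where a joint would pass 70% of its speed; a pose out of reach is approached as far as the arm can. A call with a gripper value outside its range is refused whole. The fingers move at their own pace and stop on an object; "grip_force" is the grip in N (left out, the last holds). Time passes only in rows, so rows that repeat a pose let the fingers close. It gives the time, the measured TCP pose, the force and the opening at its end, in the units of the state.
- get_state(): the state, without advancing time (a new reading comes with each control period).
- grab_frame(name): name is "scene" or "top" or "wrist"; returns a dict with "img" (420x560x3 uint8, red, green, blue), "range_z" (420x560 float32, m along the optical axis (not along the pixel's ray), 0 where there is no reading), "fovy" (degrees; the focal length in pixels is half the picture's height over the tangent of half this angle, whatever the lens; pixels are square), "cx", "cy" (the principal point, pixels), "rvec" (rotation vector, rad) and "tvec" (3), from world to camera coordinates, as OpenCV has them. Camera axes: x right, y down, z forward; pixel columns grow to the right and rows downward; lengths in m; the calibration is good to about 2 mm. A picture is of the moment at which its call begins.
- job_done(): hands the job in, once; it reports no verdict.
The state is a dict: "t": time; "q": joint angles; "qd": joint speeds; "joint_efforts": joint torques, N m; "eef_pos": TCP position; "ee_rot": TCP orientation; "force": force on the tool from outside, world axes, zero at the start; "moment": the same for the moment, N m; "width": finger opening in m.
Only numpy, scipy, OpenCV 4.12 (cv2) and the standard library are available. Lean on these libraries where they do the work, as an engineer would, in place of code of your own. Each camera call takes 0.05 s, during which the arm holds its last target. There are 200 camera calls.

## Working session

There is one attempt and no reset: what is moved stays moved. The work goes in short steps, Python scripts to look and compute and a tool call to move; the robot and the scene stay as the last step left them, time stands still between calls to the robot, and variables do not carry over. Pictures are saved under pics/ and viewed, about 8 in all and at most 12, crops included, and the job is handed in when it is done.

Besides the shell and the picture viewer there is one more tool, called after ">>>" as name(argument=value, ...), one argument or row to a line, values as JSON. drive_tool: Moves the arm, as the interface text tells. Its arguments: {"type":"object","properties":{"moves":{"type":"array"},"grip_force":{"type":"number"}},"required":["moves"]}

```bash
mkdir -p pics
cat > h.py <<'E'
import numpy as np,cv2
from station import *
def cam(n):
    f=grab_frame(n); R,_=cv2.Rodrigues(np.array(f["rvec"],float)); f["R"]=R; f["t"]=np.array(f["tvec"],float).ravel()
    f["f"]=210/np.tan(np.radians(f["fovy"])/2); return f
def pts(f):
    v,u=np.mgrid[0:420,0:560]; z=f["range_z"]
    c=np.stack([(u-f["cx"])/f["f"]*z,(v-f["cy"])/f["f"]*z,z],-1)
    return (c-f["t"])@f["R"]
def ray(f,u,v,h):
    d=f["R"].T@np.array([(u-f["cx"])/f["f"],(v-f["cy"])/f["f"],1]); o=-f["R"].T@f["t"]
    return o+d*(h-o[2])/d[2]
def save(n,im,s=1): cv2.imwrite("pics/"+n,cv2.resize(im,None,fx=s,fy=s,interpolation=cv2.INTER_CUBIC)[:,:,::-1])
E
python3 - <<'E'
from h import *
print(get_state(),tcp_to_grasp)
a=cam("top");b=cam("scene")
im=np.vstack([a["img"],b["img"]]);save("p1.png",a["img"],1.4);save("p2.png",b["img"],1.4)
for f in(a,b):
    h=cv2.cvtColor(f["img"],cv2.COLOR_RGB2HSV);m=(((h[...,0]<6)|(h[...,0]>174))&(h[...,1]>150)&(h[...,2]>60)).astype(np.uint8)
    n,l,s,c=cv2.connectedComponentsWithStats(m);P=pts(f)
    for i in range(1,n):
        if s[i,4]>40:
            q=P[(l==i)&(f["range_z"]>0)]; print(s[i],c[i].round(1),np.median(q,0).round(3),q.min(0).round(3),q.max(0).round(3))
E
```

```text
{'t': 0.0, 'q': array([-8.53865865e-01,  3.59393495e-01,  1.10655683e-02, -3.43032797e-04,
       -1.22410944e+00, -2.88073301e-01]), 'qd': array([-2.14352526e-03,  1.17110880e-03, -1.33953541e-03,  7.04915020e-04,
        4.47995763e-04, -3.77743077e-05]), 'joint_efforts': array([ 2.41201858e-03, -5.82713914e+01,  2.93052810e+01,  6.99740499e+00,
        6.75927935e-03, -1.61017288e-04]), 'eef_pos': array([ 0.28058794, -0.61370576,  0.40372237]), 'ee_rot': array([-3.14143556e+00, -1.66504529e-03,  1.99953654e+00]), 'force': array([-0.25319776, -0.05666581, -0.41551739]), 'moment': array([ 0.007722  , -0.01550426, -0.05553973]), 'width': 0.08784572778228311} 0.1593
[486 149  23  20 337] [497.2 158.5] [ 0.606 -0.501  0.189] [ 0.588 -0.608 -0.004] [ 0.665 -0.483  0.195]
[315 198  73  10 484] [352.9 201.8] [ 0.508 -0.209  0.276] [ 0.501 -0.326 -0.006] [ 0.547 -0.14   0.281]
[ 79 205  73  23 538] [112.5 216.1] [0.479 0.217 0.276] [ 0.46   0.147 -0.005] [0.5   0.376 0.283]
[356 135  38  20 272] [375. 144.] [0.48  0.226 0.275] [ 0.079  0.149 -0.005] [0.501 0.573 0.281]
[192 180  56  18 332] [222.2 188.2] [ 0.512 -0.196  0.275] [ 0.133 -0.268 -0.004] [ 0.518 -0.01   0.281]
[ 83 277  21  17 286] [ 93.  285.2] [ 0.61  -0.506  0.19 ] [ 0.38  -0.541 -0.002] [ 0.625 -0.487  0.195]
```

View pics/p1.png

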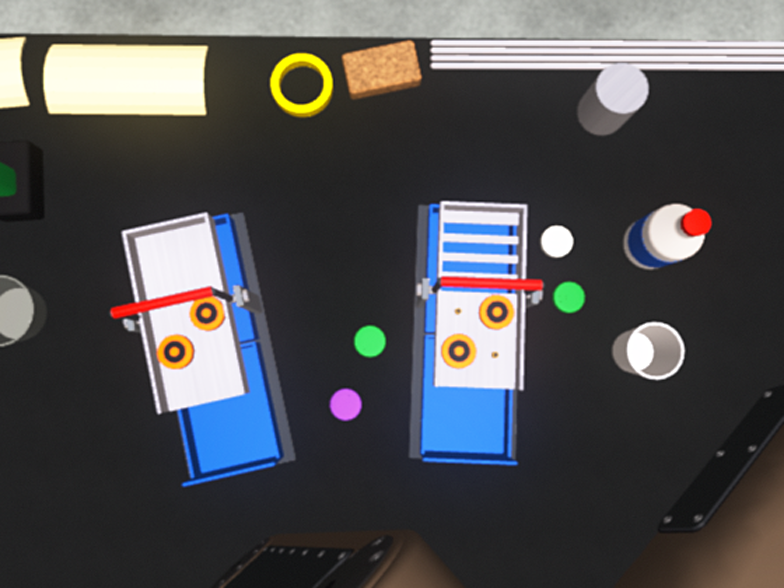

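View pics/p2.png

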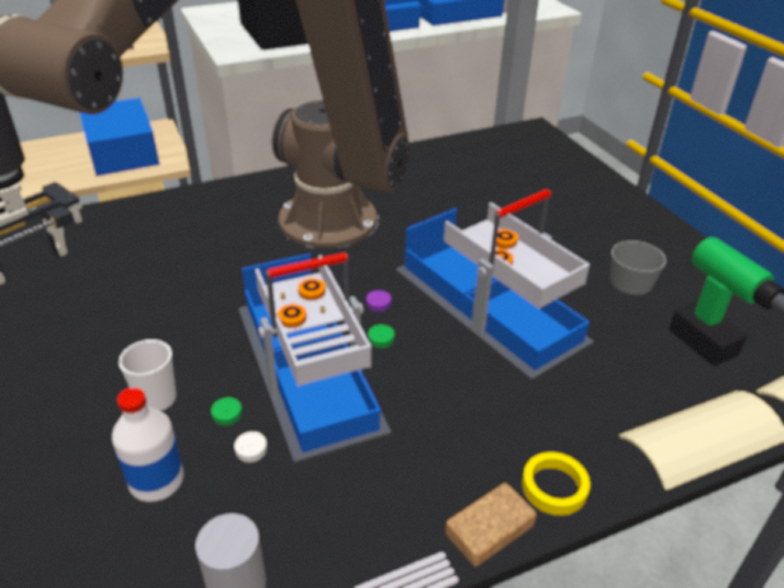

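Run:
```python
from h import *
a=cam("top");b=cam("scene")
save("p3.png",a["img"][130:340,270:420],3.6 if 0 else 2.8)
for f,box in((a,(300,180,400,220)),(b,(180,170,260,205))):
    h=cv2.cvtColor(f["img"],cv2.COLOR_RGB2HSV);m=(((h[...,0]<6)|(h[...,0]>174))&(h[...,1]>150)&(h[...,2]>60))
    k=np.zeros_like(m);k[box[1]:box[3],box[0]:box[2]]=1;m&=k
    P=pts(f);q=P[m&(np.abs(P[...,2]-.275)<.012)]
    vx,vy,x0,y0=cv2.fitLine(q[:,:2].astype(np.float32),cv2.DIST_HUBER,0,.01,.01).ravel()
    s=(q[:,:2]-[x0,y0])@[vx,vy];o=np.array([x0,y0])+np.array([vx,vy])*(s.max()+s.min())/2
    print("depth: mid",o.round(4),"len",np.ptp(s).round(3),"yaw of x",np.degrees(np.arctan2(vy,vx)).round(2)%180-90)
    (c,sz,an)=cv2.minAreaRect(np.argwhere(m)[:,::-1].astype(np.float32));B=cv2.boxPoints((c,sz,an))
    print("ray mid",ray(f,*c,.27 if f is b else .272).round(4),sz)
# side walls / posts : tray edge yaw via top-view wall points near rim height
P=pts(a);q=P[(P[...,2]>.165)&(P[...,2]<.2)&(P[...,1]>-.33)&(P[...,1]<-.1)&(P[...,0]<.7)&(P[...,0]>.33)]
print(cv2.minAreaRect(q[:,:2].astype(np.float32)))
```

```text
depth: mid [ 0.5082 -0.2039] len 0.127 yaw of x -1.7399979
ray mid [ 0.5076 -0.2041  0.272 ] (72.12126922607422, 8.2100191116333)
depth: mid [ 0.5125 -0.2045] len 0.128 yaw of x -1.7200012
ray mid [ 0.5044 -0.204   0.27  ] (7.709470272064209, 57.1071891784668)
((0.5029845237731934, -0.20212551951408386), (0.1694149672985077, 0.2570255696773529), 88.0269546508789)
```

View pics/p3.png

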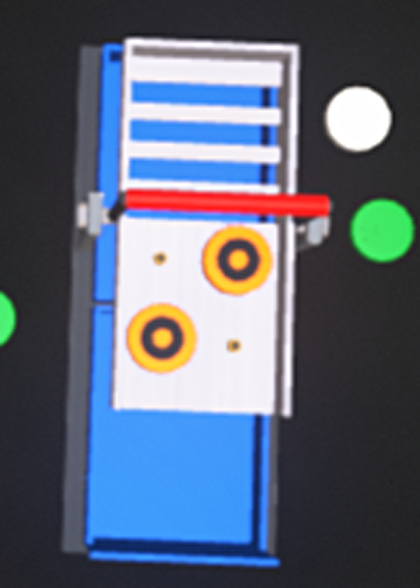

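The crop confirms it. Two trays carry a red bar: left at top-view px (112,216) and right at (353,202). The right one has four slots and holds two caps and two bushes, so it's the target. The left one has a plain floor. Bar middle is about (0.508, -0.204, 0.270), with the stand's yaw about -1.8°. Next I'll move above it.

>>> drive_tool(
  moves=[
    [0,0,-60,0,0,0,-1],
    [30,40,-110,0,0,-10,-1],
    [70,95,-110,0,0,-20,-1],
    [110,150,-110,0,0,-30,-1],
    [150,204,-110,0,0,-40,-1],
    [190,258,-110,0,0,-50,-1],
    [225,305,-110,0,0,-58,-1],
    [255,346,-110,0,0,-62,-1],
    [278,377,-110,0,0,-63.6,-1],
    [278,377,-110,0,0,-63.6,-1],
    [278,377,-110,0,0,-63.6,-1],
  ],
  grip_force=20,
)

```text
t: 1.58
eef_pos: [0.5079, -0.2042, 0.5145]
ee_rot: [-3.142, -0.0, 3.11]
force: [0.7, -0.5, -0.2]
width: 0.0873
```

>>> drive_tool(
  moves=[
    [0,0,40,0,0,0,-1],
    [0,0,70,0,0,0,-1],
    [0,0,85,0,0,0,-1],
    [0,0,85,0,0,0,0],
    [0,0,85,0,0,0,0.5],
    [0,0,85,0,0,0,1],
    [0,0,85,0,0,0,1],
    [0,0,85,0,0,0,1],
  ],
)

```text
t: 2.58
eef_pos: [0.5079, -0.2042, 0.43]
ee_rot: [-3.142, 0.001, 3.11]
force: [-0.0, 0.9, -0.3]
width: 0.0431
```

Run:
```python
from h import *
s=get_state();print(s["t"],s["eef_pos"],s["force"],s["width"])
```

```text
2.575 [ 0.50793773 -0.20424584  0.42997545] [-0.00694481  0.91301314 -0.26370033] 0.04314631038284659
```

Still closing.

>>> drive_tool(
  moves=[
    [0,0,0,0,0,0,1],
    [0,0,0,0,0,0,1],
    [0,0,0,0,0,0,1],
    [0,0,0,0,0,0,1],
    [0,0,0,0,0,0,1],
    [0,0,0,0,0,0,1],
  ],
)

```text
t: 3.32
eef_pos: [0.5079, -0.2043, 0.4296]
ee_rot: [3.142, 0.0, 3.11]
force: [0.5, -0.6, -0.4]
width: 0.0132
```

>>> drive_tool(
  moves=[
    [-6,0,0.2,0,0,0,1],
    [-12,0,0.6,0,0,0,1],
    [-17,0,1.3,0,0,0,1],
    [-22,0,2.1,0,0,0,1],
    [-24,0,2.5,0,0,0,1],
    [-26,0,3,0,0,0,1],
    [-28,0,3.5,0,0,0,1],
    [-30,0,4,0,0,0,1],
    [-31,0,4.3,0,0,0,1],
    [-32,0,4.5,0,0,0,1],
    [-33,0,4.8,0,0,0,1],
    [-34,0,5.1,0,0,0,1],
  ],
)

```text
t: 4.82
eef_pos: [0.542, -0.2054, 0.4245]
ee_rot: [-3.142, 0.0, 3.11]
force: [-4.0, -1.8, 2.2]
width: 0.0131
```

Run:
```python
from h import *
a=cam("top");b=cam("scene")
A=cv2.resize(a["img"][130:340,270:420],(420,588));B=cv2.resize(b["img"][170:330,160:290],(370,455))
im=np.zeros((588,790,3),np.uint8);im[:,:420]=A;im[:455,420:]=B;save("p4.png",im)
```

```text
(no output)
```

View pics/p4.png

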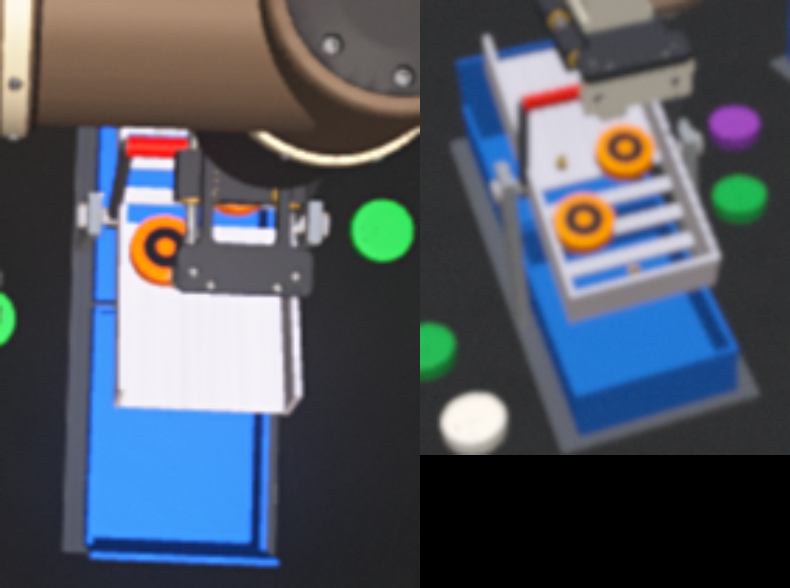

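The parts are sliding. One bush (562,162) is still on the solid floor and the other (633,268) is at the slots. I'll hold at this tilt.

>>> drive_tool(
  moves=[
    [0,0,0,0,0,0,1],
    [0,0,0,0,0,0,1],
    [0,0,0,0,0,0,1],
    [0,0,0,0,0,0,1],
    [-1,0,0.3,0,0,0,1],
    [-2,0,0.6,0,0,0,1],
    [-2,0,0.6,0,0,0,1],
    [-2,0,0.6,0,0,0,1],
  ],
)

```text
t: 5.92
eef_pos: [0.544, -0.2054, 0.424]
ee_rot: [3.142, 0.0, 3.11]
force: [-1.5, -2.8, 0.7]
width: 0.0132
```

Run:
```python
from h import *
b=cam("scene")
save("p5.png",b["img"][170:330,160:290],3.7)
```

```text
(no output)
```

View pics/p5.png

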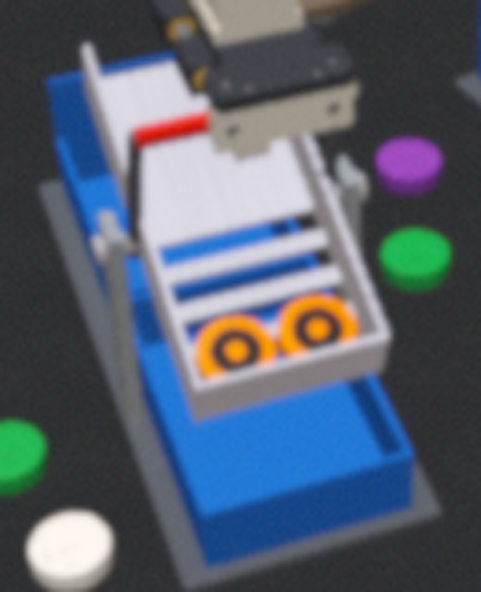

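Both caps rest at the end wall and no bush is visible on the tray. I'll check for the bushes in the bin through the wrist and top views.

Run:
```python
from h import *
w=cam("wrist");a=cam("top")
im=np.zeros((420,800,3),np.uint8);im[:,:560]=w["img"];im[:,560:]=cv2.resize(a["img"][130:270,300:380],(240,420));save("p6.png",im)
```

```text
(no output)
```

View pics/p6.png

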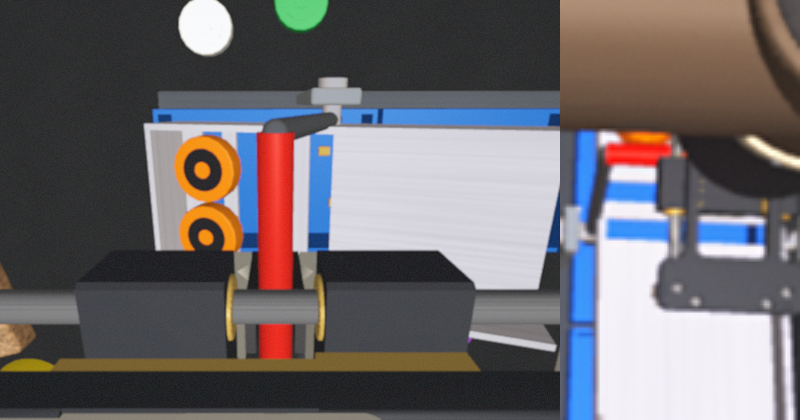

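The wrist view shows brass at (324,151) and (331,202) through the first slot. I'll check their heights.

Run:
```python
from h import *
w=cam("wrist");P=pts(w);h=cv2.cvtColor(w["img"],cv2.COLOR_RGB2HSV)
m=((h[...,0]>8)&(h[...,0]<28)&(h[...,1]>80)&(h[...,2]>90)).astype(np.uint8);m[250:]=0
n,l,s,c=cv2.connectedComponentsWithStats(m)
for i in range(1,n):
    if s[i,4]>4:
        q=P[(l==i)]
        print(s[i],c[i].round(0),np.median(q,0).round(3),q[:,2].min().round(3),q[:,2].max().round(3))
```

```text
[ 174  136   69  114 3862] [210. 191.] [ 0.589 -0.218  0.128] 0.01 0.402
[319 147  10   8  80] [324. 150.] [ 0.495 -0.231  0.02 ] 0.017 0.402
[194 161  17  19 236] [202. 170.] [ 0.598 -0.234  0.129] 0.125 0.402
[329 199   2   7  11] [329. 201.] [ 0.489 -0.179  0.02 ] 0.016 0.021
[198 229  16  17 214] [205. 237.] [ 0.599 -0.181  0.129] 0.125 0.402
```

Both are at z≈0.02, which is bin-floor height. I still need to confirm they are on the bush-bin side of the divider.

Run:
```python
from h import *
a=cam("top")
for v in (301,312):print(ray(a,270+103/2.8,130+v/2.8,.058).round(3))
w=cam("wrist");P=pts(w)
q=P.reshape(-1,3);c,s=np.cos(-.0314),np.sin(-.0314);d=q-[.507,-.204,0];X=d[:,0]*c+d[:,1]*s;Y=-d[:,0]*s+d[:,1]*c
k=(abs(Y)<.09)&(q[:,2]>.052)&(q[:,2]<.063)&(X>-.12)&(X<.12)
print(np.histogram(X[k],24,(-.12,.12))[0]); 
P=pts(a);q=P.reshape(-1,3);d=q-[.507,-.204,0];X=d[:,0]*c+d[:,1]*s;Y=-d[:,0]*s+d[:,1]*c
k=(abs(Y)<.085)&(X>-.23)&(X<.23)&(q[:,2]<.12)
for x in np.arange(-.21,.2,.01):
    kk=k&(abs(X-x)<.005); 
    if kk.any(): print(x.round(3),kk.sum(),np.percentile(q[kk,2],[5,50,95]).round(3))
save("p7.png",w["img"][80:260,280:560],2.8)
```

```text
[ 0.454 -0.14   0.058]
[ 0.445 -0.14   0.058]
[56 57 55 59 54 80 99 77 57 51 21 54 87 61 54 55 57 78 99 69 55 57 56 54]
-0.21 343 [0.006 0.012 0.055]
-0.2 347 [0.007 0.012 0.053]
-0.19 346 [0.006 0.012 0.056]
-0.18 345 [0.006 0.012 0.056]
-0.17 340 [0.007 0.012 0.054]
-0.16 338 [0.007 0.012 0.055]
-0.15 341 [0.007 0.012 0.053]
-0.14 332 [0.007 0.012 0.054]
-0.13 77 [0.005 0.01  0.058]
-0.12 76 [0.005 0.01  0.059]
-0.11 70 [0.007 0.011 0.058]
-0.1 73 [0.005 0.01  0.057]
-0.09 70 [0.005 0.012 0.059]
-0.08 75 [0.005 0.009 0.058]
-0.07 71 [0.005 0.011 0.059]
-0.06 64 [0.005 0.011 0.061]
-0.05 73 [0.005 0.011 0.059]
-0.04 62 [0.005 0.01  0.059]
-0.03 73 [0.005 0.012 0.058]
-0.02 63 [0.005 0.011 0.058]
-0.01 73 [0.006 0.016 0.1  ]
0.0 35 [0.008 0.013 0.07 ]
0.01 86 [0.008 0.013 0.057]
0.02 191 [0.008 0.012 0.038]
0.03 69 [0.007 0.011 0.057]
0.04 96 [0.006 0.012 0.055]
0.05 130 [0.006 0.011 0.058]
0.06 61 [0.006 0.011 0.058]
0.07 67 [0.005 0.012 0.118]
0.08 64 [0.003 0.011 0.059]
0.09 35 [0.006 0.009 0.016]
```

View pics/p7.png

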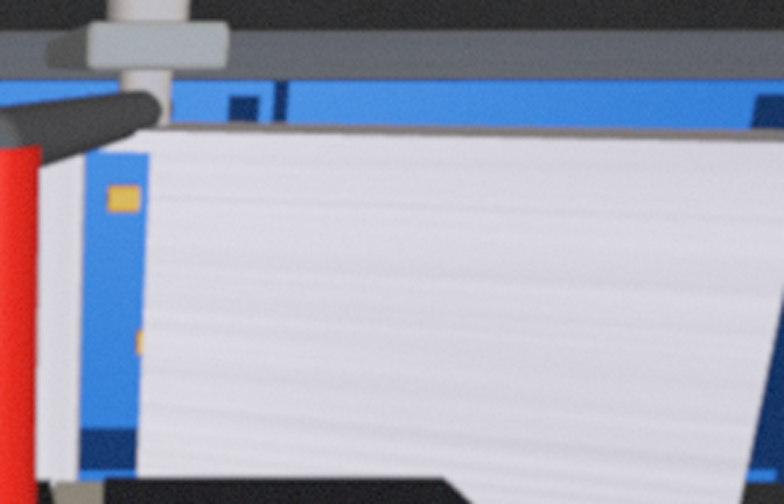

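In the wrist crop the bushes (125,198) and (140,343) lie left of the bin divider (~275). That puts them at x≈0.49, against about 0.45 for the divider, so both are in the bush bin. Now I'll tilt the other way.

>>> drive_tool(
  moves=[
    [9,0,-2.5,0,0,0,1],
    [18,0,-4.3,0,0,0,1],
    [27,0,-5.3,0,0,0,1],
    [36,0,-5.7,0,0,0,1],
    [45,0,-5.3,0,0,0,1],
    [54,0,-4.3,0,0,0,1],
    [59,0,-3.4,0,0,0,1],
    [62,0,-2.7,0,0,0,1],
    [64,0,-2.3,0,0,0,1],
    [66,0,-1.7,0,0,0,1],
    [68,0,-1.2,0,0,0,1],
    [70,0,-0.6,0,0,0,1],
  ],
)

```text
t: 7.72
eef_pos: [0.4739, -0.2031, 0.4242]
ee_rot: [3.141, -0.0, 3.11]
force: [4.7, 2.4, 1.4]
width: 0.0131
```

>>> drive_tool(
  moves=[
    [0,0,0,0,0,0,1],
    [1,0,0.3,0,0,0,1],
    [2,0,0.6,0,0,0,1],
    [2,0,0.6,0,0,0,1],
    [3,0,0.9,0,0,0,1],
    [4,0,1.2,0,0,0,1],
    [4,0,1.2,0,0,0,1],
    [4,0,1.2,0,0,0,1],
    [4,0,1.2,0,0,0,1],
    [4,0,1.2,0,0,0,1],
  ],
)

```text
t: 8.98
eef_pos: [0.4699, -0.203, 0.4231]
ee_rot: [3.141, -0.0, 3.11]
force: [3.6, 4.2, -0.7]
width: 0.0132
```

Run:
```python
from h import *
a=cam("top");b=cam("scene")
A=cv2.resize(a["img"][130:340,270:420],(420,588));B=cv2.resize(b["img"][170:330,160:290],(370,455))
im=np.zeros((588,790,3),np.uint8);im[:,:420]=A;im[:455,420:]=B;save("p8.png",im)
```

```text
(no output)
```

View pics/p8.png

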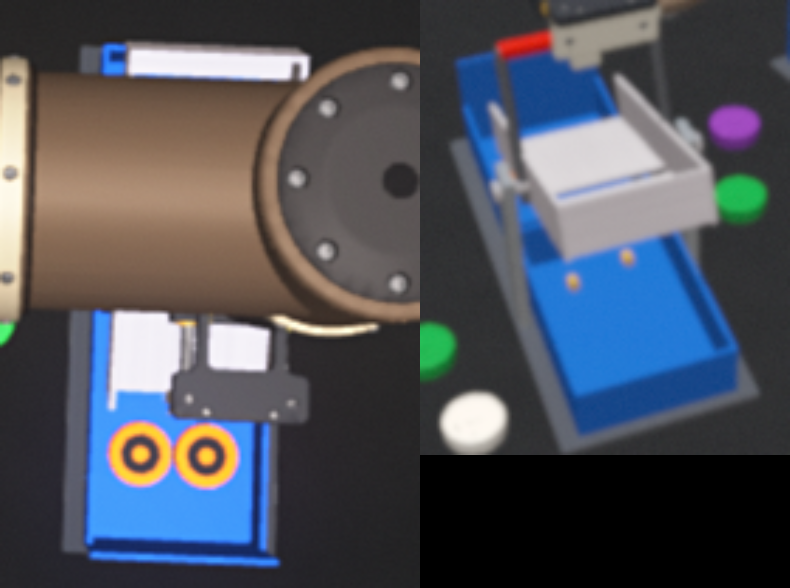

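Both caps are in the cap bin (142,455) and (206,457), and both bushes are in the bush bin (572,282) and (627,258). Now I'll level the tray.

>>> drive_tool(
  moves=[
    [-8,0,-2.4,0,0,0,1],
    [-16,0,-4.2,0,0,0,1],
    [-24,0,-5.4,0,0,0,1],
    [-32,0,-6.1,0,0,0,1],
    [-38,0,-6.3,0,0,0,1],
    [-38,0,-6.3,0,0,0,1],
    [-38,0,-6.3,0,0,0,1],
    [-38,0,-6.3,0,0,0,1],
  ],
)

```text
t: 10.07
eef_pos: [0.5082, -0.2047, 0.4295]
ee_rot: [-3.141, 0.001, 3.109]
force: [1.8, -5.0, -4.4]
width: 0.0133
```

```bash
cat > tilt.py <<'E'
from h import *
def fit(f,name):
    P=pts(f);q=P.reshape(-1,3);c,s=np.cos(-.0314),np.sin(-.0314);d=q-[.507,-.204,0];X=d[:,0]*c+d[:,1]*s;Y=-d[:,0]*s+d[:,1]*c
    k=(X>-.128)&(X<.11)&(abs(Y)<.05)&(abs(q[:,2]-.143)<.02)
    # floor points: white (low saturation)
    k&=(cv2.cvtColor(f["img"],cv2.COLOR_RGB2HSV)[...,1].ravel()<40)
    A=np.c_[X,Y,np.ones(len(X))]
    for _ in range(4):
        w,*_r=np.linalg.lstsq(A[k],q[k,2],rcond=None);r=abs(A@w-q[:,2]);k&=r<.004
    print(name,"tilt",-w[0],"n",k.sum(),"x",X[k].min(),X[k].max(),"z0",w[2],"roll",w[1])
for n in("top","scene","wrist"):
    fit(cam(n),n)
s=get_state();print(s["t"],s["eef_pos"],s["force"],s["width"])
E
python3 tilt.py
```

```text
top tilt 0.0029918763483753447 n 1929 x -0.12798964016277528 0.0016654405588414944 z0 0.14296358317038213 roll 0.0017566997659067551
scene tilt 0.004929878511384353 n 1681 x -0.12790662148454007 0.08129059247005592 z0 0.1442304993950777 roll -0.0007696709731500884
wrist tilt 0.004027486479751248 n 23838 x -0.1279964438322968 0.10998230971401275 z0 0.14114954023658385 roll -0.0007742594756645904
10.225 [ 0.50815269 -0.20462702  0.42948672] [ 1.35268362 -6.26100478 -4.40426352] 0.013337746088594915
```

The tray is level to within 0.005 rad. I'll release and retreat.

>>> drive_tool(
  moves=[
    [0,0,0,0,0,0,0.3],
    [0,0,0,0,0,0,-0.3],
    [0,0,0,0,0,0,-0.6],
    [0,0,0,0,0,0,-0.6],
    [0,0,0,0,0,0,-0.6],
    [0,0,0,0,0,0,-0.6],
    [0,0,-15,0,0,0,-0.6],
    [0,0,-45,0,0,0,-0.6],
    [0,0,-85,0,0,0,-0.6],
    [0,0,-120,0,0,0,-0.6],
    [0,0,-120,0,0,0,-0.6],
    [0,0,-120,0,0,0,-0.6],
  ],
)

```text
t: 11.72
eef_pos: [0.5077, -0.2042, 0.5499]
ee_rot: [3.141, 0.0, 3.11]
force: [-0.2, 0.2, 0.1]
width: 0.07
```

```bash
python3 tilt.py
python3 - <<'E'
from h import *
b=cam("scene");save("p9.png",b["img"],1.4)
E
```

```text
top tilt 0.0017366768882091797 n 2125 x -0.12798773036252414 0.02984398307389246 z0 0.143153937772659 roll -0.001767288280951712
scene tilt 0.004140581804040177 n 1708 x -0.1278505794870246 0.08115986271480899 z0 0.14428344698054205 roll -0.0006383626227288164
wrist tilt 0.003988967577020666 n 14563 x -0.12799066134262524 0.10999392970792453 z0 0.14112814881802252 roll -0.0008505317268795998
11.875 [ 0.50782506 -0.2042662   0.54890658] [-0.04471283 -0.47841246 -0.00626236] 0.07012810197074365
```

View pics/p9.png

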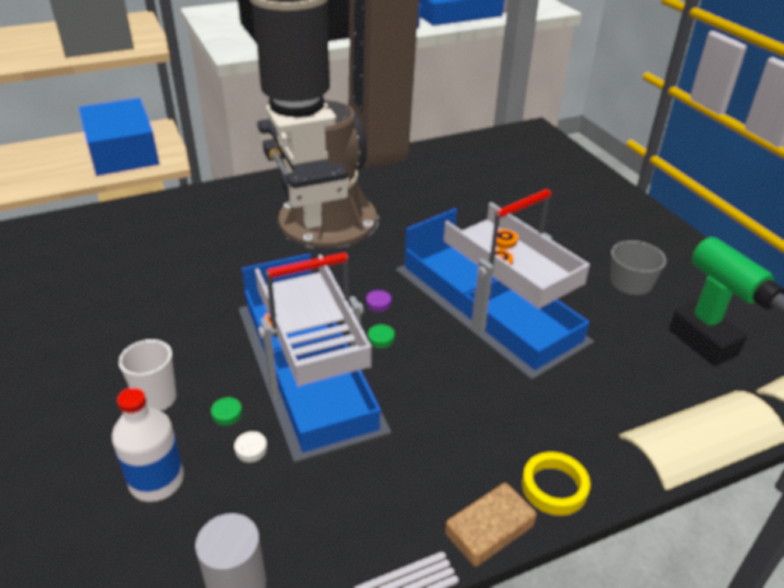

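The slotted tray is level and empty, the gripper is clear above its bar, and the plain tray at (510,250) is unchanged. I'm handing the job in.

```bash
python3 -c "from station import *;print(job_done())"
```

```text
the job is handed in; nothing more can be done
None
```

The job is done and handed in at about 12 s, well under the 42 s limit. I gripped the slotted (right-hand) tray's red bar and tilted it about +0.32 rad. Both bushes dropped through and both caps stayed against the end wall. I then tilted it about -0.34 rad, which slid both caps off the open end, and levelled it and let go.

**Parts:**
- After the first tilt, both bushes were at bin-floor height on the bush-bin side of the divider.
- After the second tilt, the pictures showed both caps in the cap bin and both bushes in the bush bin.

**Trays and gripper:**
- After release, three cameras put the slotted tray's tilt at 0.002 to 0.004 rad.
- In the last picture the plain tray looked unchanged with its caps still on it. I did not measure its tilt.
- The gripper was clear, with almost no force on it.

No checks failed. The cameras differed by about 3 mm on the floor height, close to the stated calibration error.

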